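# Open the board tester and hold its sprung carriage at the index clip

### The job

I want to change the board in the small grey tester: fold its blue front flap down flat towards you first, then take the carriage by its handle and draw it straight out against its spring until the white pointer stands at the red index clip. Keep holding the handle there, with the flap still down: finish while holding, do not let go, and never let the carriage snap back in. Leave the loose things around the tester where they are.

Things in the scene. Friction and masses are not known exactly. Their poses are not given: they have to be found in the camera images.
- tester: Grey board tester screwed to the worktop, 190 (x) x 150 (y) x 70 mm high. Origin at its underside, 105 mm behind its front; -x is its front (to the robot), its yaw varies. Its front 113 mm (x -105 to 8 mm, between the walls) are open above: the hand well with the handle. Behind that a clear window covers it, frame top 74 mm high. Small screw ears stick out 20 mm at its sides.
- flap (a joint): Blue flap across the front, hinged at its lower edge, on a friction hinge (0.12 N m: stays where it is put). 0 = upright, 1.57 = flat on the worktop towards -x; starts 0 to 0.3 ajar. 146 mm wide, 5 mm thick, 66 mm tall from the hinge; a middle tab, 60 mm wide, reaches 99 mm from the hinge and ends in a round black edge 8 mm thick. No latch.
- flap_hinge (a point): Middle of the flap's hinge axis, which runs along the tester's y; 107 mm in front of the tester's origin and 6 mm above the worktop. Its axes are the tester's.
- flap_pull (a point): Middle of the round black edge on top of the flap's tab, 95 mm from the hinge axis; moves with the flap. With the flap upright it stands 101 mm above the worktop, clear above everything else of the tester; its inner side faces the hand well.
- carriage (a joint): Travel of the sprung carriage in m: 0 = fully in (board against the contacts), grows as it is pulled out to the tester's -x, end stop at 0.095. The spring pulls it back in with about 3.6 N at 0 and 80 N/m more (7.5 to 10 N at the clip).
- handle: Upright steel bow handle at the front of the carriage, with a black grip sleeve on its level bar, moving with the carriage. Origin on its middle plane at worktop height; axes as the tester's. The bar runs along the tester's y, 48 mm of it sleeved, 12 mm thick; legs at y = +-36 mm.
- handle_grip (a point): Middle of the handle's sleeved bar, 55 mm above the worktop; with the carriage in, 62 mm in front of the tester's origin. Grip from above, fingers closing along the tester's x. Free: 35 mm below the bar's middle, 40 mm in front of it to the upright flap, 70 mm behind it to the window frame. Opening the fingers 45 mm is plenty.
- pointer_tip (a point): Tip of the white pointer on the carriage, which moves along the aluminium scale rail on top of the tester's left (+y) wall, 76 mm above the worktop.
- index_clip: Red clip, 10 mm wide along the rail, fixed on the scale rail beside the pointer's path, 4 mm high above the rail top (72.5 mm above the worktop). Origin at its middle at rail height; axes as the tester's. The pointer is at the clip when its tip's x in this frame is within the clip's width (+-5 mm). That takes 50 to 80 mm of travel, differently each time.
- spare_board: Loose blue circuit board, 35 x 50 x 11 mm, origin at the centre of its underside. Leave alone.
- driver: Loose amber-handled screwdriver, 21 x 150 x 22 mm, lying. Leave alone.
- solder: Blue solder reel, 45 mm across, 28 mm high, standing flat. Leave alone.
- flux: White flux bottle with a pointed cap, 40 mm across, 97 mm high. Leave alone.
- tweezers: Steel tweezers, 18 x 135 x 8 mm, lying. Leave alone.
- clamp_meter: Grey and orange clamp meter, 62 x 140 x 33 mm, lying. Leave alone.

How it is judged:
By the outcome, as a careful person would: the job done as asked, in the order asked, and still so for the second after the job is handed in, while the arm keeps its last pose, push and grip.
It also fails if it takes over 45 s, if anything falls off the work surface, if the arm or the gripper's body presses on something with over 40 N, if the wrist force passes 120 N, or if a joint passes its speed limit or range.

### The arm

A 6-joint arm with a two-finger parallel gripper is mounted at the origin on a cart in front of the work surface, level with it; the furniture and walls round the work are solid. World frame = base frame: x ahead of the robot, y to its left, z up, the work surface at z = 0. Lengths are in m, angles in rad, forces in N, time in s.
With the tool pointing down it reaches from about 0.375 to 0.975 m from the base axis. Payload 3.8 kg.
Tool frame: the origin (TCP) lies midway between the tips of the shut fingers; the grasp point (between the pads) lies 19 mm behind it; z points along the fingers, y is the line along which they close (so a half turn about z gives the same grasp; the last joint's range is limited). The gripper opens to 85 mm and grips with 20 to 120 N. Pads are 22 mm wide; open, the fingers measure 114 mm over their backs; the gripper's body (76 mm by 85 mm) begins 54 mm behind the grasp point. The pads swing forward as they close: fully open they stand 13 mm farther back than shut.
Start: joints at [-1.361, 0.264, 1.604, -0, 1.274, -0.037], TCP at [0.165, -0.655, 0.231] pointing down, gripper open.
Joint ranges: [-2.63, 2.63], [-0.94, 2.18], [0.31, 2.57], [-1.31, 4.45], [0, 2.66], [-2.55, 2.55]. Speed limits (rad/s): [2.57, 2.57, 3.14, 3.14, 3.14, 3.14].

### API

Orientations are given as a rotation vector (axis times angle).
In Python, from workcell import status, read_camera, workorder, masks_of gives the robot as it stands.
- The arm moves only by the tool drive_tool, never from a script. Its argument "rows" is a list of rows, each a list of 7 numbers: the turn, a rotation vector about the tool's x, y, z in degrees, then the shift along the tool's x, y, z in m, then the opening, from 0 (shut) to 1 (fully open). In form: [[ax, ay, az, tx, ty, tz, claw], ...]. A call has 1 to 8 rows; each row shifts and turns the commanded pose from where the row before left it, along the tool's axes as they then stand; what a row does not reach is not made up. A row lasts 1/12 s, in which the tool goes at most 41.7 mm and 7.16 degrees, less where a joint would pass 70% of its speed; a pose out of reach is approached as far as the arm can. A call is refused whole if a number of a shift passes 0.0417 or a number of a turn 7.16, either way. A call with a gripper value outside its range is refused whole. The fingers move at their own pace and stop on an object; "force" is the grip in N (left out, the last holds). Time passes only in rows, so rows that do not move let the fingers close. It gives the time, the measured TCP pose, the force, the opening and the grip force at its end, in the units of the state.
- status.read_state(): the state, without advancing time (a new reading comes with each control period).
- read_camera(name): name is "side" or "top" or "wrist"; returns a dict with "color" (420x560x3 uint8, red, green, blue), "intrinsics" (3x3 intrinsics, pixels), "world_from_camera" (4x4, takes a point from camera to world coordinates); the wrist camera has in their place "mount" (4x4, takes a point from camera to tool coordinates, whose origin is the TCP and whose axes are the flange's). Camera axes: x right, y up, looking along -z (the intrinsics and any distortion apply to the point x, -y, -z); pixel columns grow to the right and rows downward; lengths in m; the calibration is good to about 2 mm. A picture is of the moment at which its call begins: read the wrist's pose just before it. There is no depth.
- workorder.finish_job(): hands the job in; it is judged then, once.
Trained networks look in a picture, given as the dict that the camera call returned (one of the last four; its "shot" number tells which), for a name from the list of things; names that differ only in an ending like _2 or _b are one class to them, and where a whole thing is asked for, a point or a joint stands for the part that bears it (a point fixed in the world has none). Each returns a list of dicts, best first, with "score" (0 to 1); they miss things now and then, are a little off and sometimes report something else, mostly with a low value. They report only what shows in the picture. A call takes as long as a camera call.
- masks_of(picture, name): "mask" (420x560 bool, what is visible of it) and "bbox" ([left, top, right, bottom] in pixels, round what is visible of it).
The state is a dict: "time": time; "q": joint angles; "joint_vel": joint speeds; "joint_torque": joint torques, N m; "tool_pos": TCP position; "tcp_rot": TCP orientation; "wrist_force": force on the tool from outside, world axes, zero at the start; "torque": the same for the moment, N m; "width": opening from 0.0 (shut) to 1.0 (fully open); "grip_force": force on a finger pad.
Only numpy, scipy, OpenCV 4.12 (cv2) and the standard library are available. Lean on these libraries where they do the work, as an engineer would, in place of code of your own. Each camera call takes 0.05 s, during which the arm holds its last target. There are 200 camera calls.

## Working session

There is one attempt and no reset: what is moved stays moved. The work goes in short steps, Python scripts to look and compute and a tool call to move; the robot and the scene stay as the last step left them, time stands still between calls to the robot, and variables do not carry over. Pictures are saved under pics/ and viewed, at most 10 in all, crops included, and the job is handed in when it is done.

Besides the shell and the picture viewer there is one more tool, called after "Request:" by a JSON object that holds its "api" and its "payload", one argument or row to a line. drive_tool: Moves the arm, as the interface text tells. Its arguments: {"type":"object","properties":{"rows":{"type":"array"},"force":{"type":"number"}},"required":["rows"]}

```bash
ls; mkdir -p pics
cat > h.py <<'E'
import numpy as np, cv2
from scipy.spatial.transform import Rotation as R
from workcell import status, read_camera, workorder, masks_of
def shot(name):
    s=status.read_state(); p=read_camera(name)
    if name=="wrist":
        T=np.eye(4); T[:3,:3]=R.from_rotvec(s["tcp_rot"]).as_matrix(); T[:3,3]=s["tool_pos"]
        p["W"]=T@np.array(p["mount"])
    else: p["W"]=np.array(p["world_from_camera"])
    return p
def ray(p,uv):
    K=np.array(p["intrinsics"]); d=np.linalg.inv(K)@[uv[0],uv[1],1.]
    d=p["W"][:3,:3]@(d*[1,-1,-1]); return p["W"][:3,3],d/np.linalg.norm(d)
def at_z(p,uv,z):
    o,d=ray(p,uv); return o+d*(z-o[2])/d[2]
def tri(obs):
    A=np.zeros((3,3));b=np.zeros(3)
    for p,uv in obs:
        o,d=ray(p,uv);M=np.eye(3)-np.outer(d,d);A+=M;b+=M@o
    return np.linalg.solve(A,b)
def proj(p,X):
    c=np.linalg.inv(p["W"])@np.r_[X,1]; v=np.array(p["intrinsics"])@(c[:3]*[1,-1,-1]); return v[:2]/v[2]
def cen(m): y,x=np.nonzero(m); return np.array([x.mean(),y.mean()])
def save(p,n): cv2.imwrite("pics/"+n,p["color"][:,:,::-1])
E
python3 - <<'E'
from h import *
s=status.read_state(); print({k:np.round(v,3) for k,v in s.items()})
ps={n:shot(n) for n in("side","top")}
for n,p in ps.items():
    save(p,n+"0.png"); print(n,np.round(p["W"],3).tolist(),np.round(p["intrinsics"],1).tolist(),[k for k in p])
    for t in["tester","flap","flap_pull","handle","handle_grip","pointer_tip","index_clip","flux","clamp_meter","driver"]:
        for r in masks_of(p,t)[:1]: print(n,t,round(r["score"],2),r["bbox"],cen(r["mask"]).round(1),r["mask"].sum())
cv2.imwrite("pics/both.png",cv2.resize(np.hstack([ps["top"]["color"],ps["side"]["color"]])[:,:,::-1],(800,300)))
E
```

```text
pics
{'time': np.float64(0.0), 'q': array([-1.361,  0.265,  1.605,  0.   ,  1.274, -0.037]), 'joint_vel': array([ 0.   , -0.   ,  0.   ,  0.001, -0.001,  0.001]), 'joint_torque': array([-1.0000e-03, -5.1511e+01, -3.6731e+01, -0.0000e+00,  1.3000e-02,
       -0.0000e+00]), 'tool_pos': array([ 0.165, -0.654,  0.23 ]), 'tcp_rot': array([-3.116, -0.386,  0.   ]), 'wrist_force': array([-0.666, -0.376, -0.077]), 'torque': array([ 0.062, -0.011,  0.011]), 'grip_force': np.float64(0.0), 'width': np.float64(1.001)}
side [[-0.995, 0.063, -0.079, 0.376], [-0.098, -0.44, 0.893, 1.475], [0.021, 0.896, 0.444, 0.818], [0.0, 0.0, 0.0, 1.0]] [[491.9, 0.0, 284.3], [0.0, 491.9, 207.2], [0.0, 0.0, 1.0]] ['color', 'intrinsics', 'world_from_camera', 'shot', 'W']
side tester 0.9 [236.7, 192.2, 304.0, 229.5] [266.6 209.1] 2240
side flap 0.67 [289.4, 190.6, 301.4, 225.9] [294.8 205.8] 99
side flap_pull 0.46 [292.2, 193.5, 295.4, 212.5] [295.1 204.9] 16
side pointer_tip 0.44 [279.2, 301.2, 317.7, 322.5] [300.4 310.2] 232
side index_clip 0.52 [236.7, 190.1, 300.8, 230.0] [266.5 209.2] 2116
side flux 0.62 [264.
[... 229 characters left out ...]
]] [[483.3, 0.0, 273.3], [0.0, 483.3, 211.9], [0.0, 0.0, 1.0]] ['color', 'intrinsics', 'world_from_camera', 'shot', 'W']
top tester 0.88 [259.5, 166.2, 325.3, 232.6] [291.3 198.3] 3706
top flap 0.71 [269.1, 225.2, 317.1, 235.1] [290.4 229.6] 274
top flap_pull 0.79 [267.2, 226.5, 316.9, 232.9] [292.5 229.4] 214
top handle 0.47 [277.3, 211.5, 309.4, 216.2] [293.3 213.6] 85
top pointer_tip 0.97 [269.7, 177.5, 306.7, 222.1] [289.3 202.4] 729
top index_clip 0.26 [271.2, 179.9, 307.7, 222.6] [289.9 203.2] 752
top flux 0.67 [351.6, 178.7, 366.4, 197.4] [357.  189.2] 216
top clamp_meter 0.72 [407.1, 192.5, 452.1, 229.4] [428.5 211.5] 809
top driver 0.65 [372.5, 233.2, 385.4, 266.1] [377.  252.2] 208
```

Run:
```python
from h import *
a=cv2.imread("pics/top0.png")[130:280,190:470]; b=cv2.imread("pics/side0.png")[140:330,170:400]
a=cv2.resize(a,(560,300),interpolation=cv2.INTER_CUBIC); b=cv2.resize(b[:,:],(363,300),interpolation=cv2.INTER_CUBIC)
cv2.imwrite("pics/c0.png",np.vstack([a,np.pad(b,((0,0),(0,197),(0,0)))]))
p={"W":None}
t=shot("top")
for uv in [(259.5,166),(325,232),(291.3,198.3),(292.5,229.4)]: print(at_z(t,uv,0.07))
print("handle",at_z(t,(293.3,213.6),.055), "flux",at_z(t,(357,189),.05),"meter",at_z(t,(428,211),.03),"driver",at_z(t,(377,252),.01))
```

```text
[0.67151629 0.01438812 0.07      ]
[ 0.46190912 -0.16979854  0.07      ]
[ 0.56738307 -0.07638547  0.07      ]
[ 0.47348244 -0.07522883  0.07      ]
handle [ 0.5239699  -0.08081588  0.055     ] flux [ 0.59344646 -0.27765099  0.05      ] meter [ 0.52099766 -0.49196555  0.03      ] driver [ 0.40485142 -0.33026764  0.01      ]
```

View pics/c0.png

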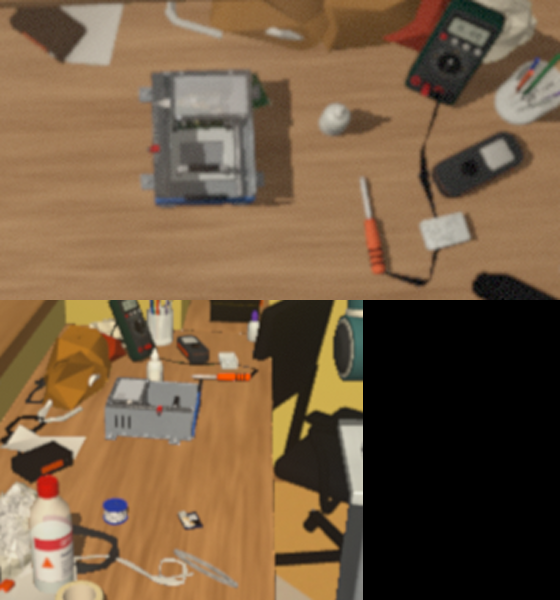

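Request:
{"api": "drive_tool", "payload": {
  "rows": [
    [0, 0, -7, 0, 0, -0.01, 1],
    [0, 0, -7, 0, 0, -0.01, 1],
    [0, 0, -7, 0, 0, -0.01, 1],
    [0, 0, -7, 0, 0, -0.01, 1],
    [0, 0, -7, 0, 0, -0.01, 1],
    [0, 0, -7, 0, 0, -0.01, 1],
    [0, 0, -7, 0, 0, -0.01, 1],
    [0, 0, -7, 0, 0, -0.01, 1]
  ]
}}

```text
time: 1.82
tool_pos: [0.1649, -0.6545, 0.3118]
tcp_rot: [2.566, 1.813, -0.0]
wrist_force: [-0.6, -0.4, -0.9]
width: 0.998
grip_force: 0.0
```

```bash
cat >> h.py <<'E'
def togo(target,az_x=None):
    """remaining shift in tool axes to a world TCP target; angle (deg) of tool x in the world plane"""
    s=status.read_state(); M=R.from_rotvec(s["tcp_rot"]).as_matrix()
    print("pos",np.round(s["tool_pos"],4),"toolx",np.degrees(np.arctan2(M[1,0],M[0,0])).round(2),"z",M[:,2].round(3),"F",np.round(s["wrist_force"],1),"w",round(float(s["width"]),3),"grip",round(float(s["grip_force"]),1),"t",round(float(s["time"]),2))
    print("shift",np.round(M.T@(np.array(target)-s["tool_pos"]),4))
E
python3 - <<'E'
from h import *
togo([.46,-.08,.32]); p=shot("wrist"); print(np.round(p["mount"],3).tolist(),np.round(p["intrinsics"],0).tolist())
E
```

```text
pos [ 0.1649 -0.6545  0.3118] toolx 70.49 z [ 0. -0. -1.] F [-0.6 -0.4 -0.9] w 0.998 grip 0.0 t 1.82
shift [ 0.6401  0.0863 -0.0082]
[[-0.002, 0.958, 0.287, 0.073], [1.0, 0.002, -0.001, 0.0], [-0.002, 0.287, -0.958, -0.141], [0.0, 0.0, 0.0, 1.0]] [[308.0, 0.0, 283.0], [0.0, 308.0, 209.0], [0.0, 0.0, 1.0]]
```

Request:
{"api": "drive_tool", "payload": {
  "rows": [
    [0, 0, 0, 0.04, 0.0054, 0, 1],
    [0, 0, 0, 0.04, 0.0054, 0, 1],
    [0, 0, 0, 0.04, 0.0054, 0, 1],
    [0, 0, 0, 0.04, 0.0054, 0, 1],
    [0, 0, 0, 0.04, 0.0054, 0, 1],
    [0, 0, 0, 0.04, 0.0054, 0, 1],
    [0, 0, 0, 0.04, 0.0054, 0, 1],
    [0, 0, 0, 0.04, 0.0054, 0, 1]
  ]
}}

```text
time: 2.53
tool_pos: [0.3146, -0.3664, 0.3111]
tcp_rot: [2.574, 1.8, 0.0]
wrist_force: [1.0, -1.2, 0.2]
width: 0.996
grip_force: 0.0
```

Request:
{"api": "drive_tool", "payload": {
  "rows": [
    [0, 0, 0, 0.04, 0.0054, 0, 1],
    [0, 0, 0, 0.04, 0.0054, 0, 1],
    [0, 0, 0, 0.04, 0.0054, 0, 1],
    [0, 0, 0, 0.04, 0.0054, 0, 1],
    [0, 0, 0, 0.04, 0.0054, 0, 1],
    [0, 0, 0, 0.04, 0.0054, 0, 1],
    [0, 0, -7, 0.04, 0.0054, 0, 1],
    [0, 0, -7, 0.02, 0.0054, 0, 1]
  ]
}}

```text
time: 3.2
tool_pos: [0.4558, -0.0958, 0.3113]
tcp_rot: [-2.326, -2.111, -0.003]
wrist_force: [0.5, -0.7, 0.5]
width: 0.999
grip_force: 0.0
```

Run:
```python
from h import *
togo([.46,-.08,.32]); p=shot("wrist"); save(p,"w1.png"); import pickle; pickle.dump(p,open("w1.pkl","wb"))
for t in["tester","flap","flap_pull","handle","handle_grip","pointer_tip","index_clip"]:
    for r in masks_of(p,t)[:2]: print(t,round(r["score"],2),np.round(r["bbox"]),cen(r["mask"]).round(1),r["mask"].sum())
```

```text
pos [ 0.4558 -0.0958  0.3113] toolx 84.45 z [ 0.001  0.001 -1.   ] F [ 0.5 -0.7  0.5] w 0.999 grip 0.0 t 3.2
shift [ 0.0161  0.0027 -0.0087]
tester 0.96 [289.  79. 461. 220.] [375.2 150.1] 20117
tester 0.31 [289. 100. 301. 217.] [295.6 158.7] 741
flap 0.94 [290. 102. 302. 216.] [295.3 156.3] 908
handle 0.81 [326. 125. 344. 188.] [333.4 156. ] 647
handle 0.43 [290. 104. 301. 218.] [295.5 159.2] 852
handle_grip 0.74 [322. 121. 338. 189.] [333.5 155.1] 667
pointer_tip 0.67 [320.  99. 421. 187.] [362.2 147.4] 3964
```

View pics/w1.png

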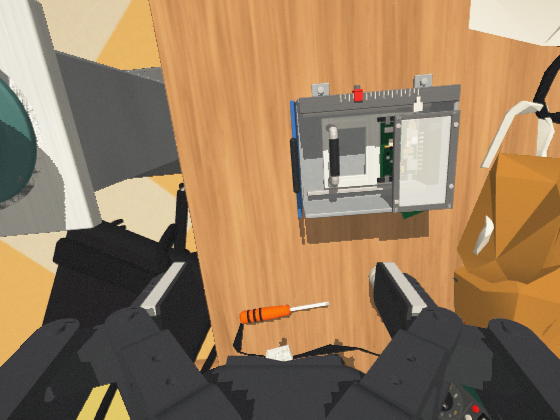

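Run:
```python
from h import *; import pickle
p=pickle.load(open("w1.pkl","rb"))
im=p["color"].astype(int)
red=(im[...,0]>150)&(im[...,1]<70)&(im[...,2]<70); red[:, :300]=0; red[130:]=0; print("red",cen(red),red.sum())
f=lambda n,uv,z:print(n,at_z(p,uv,z).round(4))
f("clip",cen(red),.0745); f("pointer",(418,100),.076); f("grip",(333.5,156),.055)
f("flappull",(294,166),.1); 
a=at_z(p,(303,100),.0725);b=at_z(p,(460,86),.0725);print("yaw wall",np.degrees(np.arctan2(*(b-a)[1::-1])),np.linalg.norm(b-a))
```

```text
red [357.87  94.77] 100
clip [ 0.552  -0.0069  0.0745]
pointer [ 0.6206 -0.0195  0.076 ]
grip [ 0.5234 -0.0768  0.055 ]
flappull [ 0.4709 -0.0777  0.1   ]
yaw wall -0.8157755255952495 0.18121519495002836
```

Request:
{"api": "drive_tool", "payload": {
  "rows": [
    [0, 0, -3, 0.032, 0.022, 0.025, 1],
    [0, 0, -3, 0.032, 0.022, 0.025, 1],
    [0, 0, 0, 0, 0, 0, 1],
    [0, 0, 0, 0, 0, 0, 1]
  ]
}}

```text
time: 3.93
tool_pos: [0.4977, -0.0449, 0.2642]
tcp_rot: [-2.217, -2.221, 0.004]
wrist_force: [0.5, -0.8, 0.2]
width: 0.997
grip_force: 0.0
```

Run:
```python
from h import *; import pickle
q=pickle.load(open("w1.pkl","rb"))
togo([.46,-.08,.32]); p=shot("wrist"); save(p,"w2.png"); pickle.dump(p,open("w2.pkl","wb"))
for t in["flap","flap_pull","handle","handle_grip","pointer_tip","index_clip"]:
    for r in masks_of(p,t)[:2]: print(t,round(r["score"],2),np.round(r["bbox"]),cen(r["mask"]).round(1),r["mask"].sum())
im=p["color"].astype(int)
red=(im[...,0]>150)&(im[...,1]<70)&(im[...,2]<70); n,l,st,c=cv2.connectedComponentsWithStats(red.astype(np.uint8)); print(st[1:].tolist(),c[1:])
```

```text
pos [ 0.4977 -0.0449  0.2642] toolx 90.12 z [-0.004  0.    -1.   ] F [ 0.5 -0.8  0.2] w 0.997 grip 0.0 t 3.93
shift [-0.035  -0.038  -0.0556]
flap 0.58 [255. 147. 272. 273.] [263.6 209.2] 1607
flap_pull 0.78 [256. 145. 272. 269.] [263.7 208.6] 1655
handle 0.97 [301. 172. 316. 237.] [305.5 206.2] 616
handle_grip 0.85 [298. 171. 312. 238.] [305.5 206.7] 571
pointer_tip 0.95 [296. 163. 402. 241.] [338.7 198.1] 4337
index_clip 0.74 [329. 140. 340. 157.] [334.4 149.3] 139
[[330, 145, 10, 13, 117], [212, 353, 1, 1, 1], [203, 354, 1, 1, 1], [205, 355, 1, 2, 2], [218, 355, 1, 1, 1], [205, 359, 1, 1, 1], [218, 359, 1, 2, 2], [205, 361, 1, 1, 1], [212, 363, 1, 1, 1], [219, 363, 1, 1, 1], [438, 413, 6, 7, 24]] [[334.61538462 151.03418803]
 [212.         353.        ]
 [203.         354.        ]
 [205.         355.5       ]
 [218.         355.        ]
 [205.         359.        ]
 [218.         359.5       ]
 [205.         361.        ]
 [212.         363.        ]
 [219.         363.        ]
 [440.125      417.04166667]]
```

View pics/w2.png

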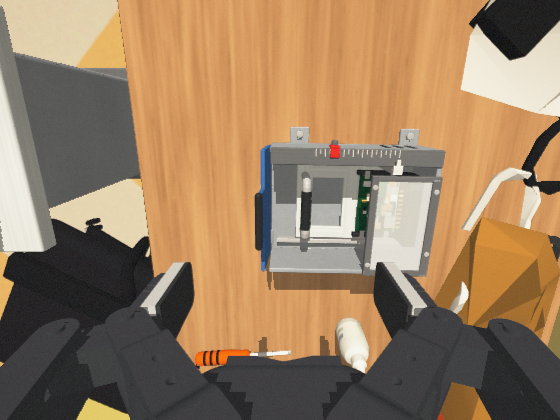

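Run:
```python
from h import *; import pickle
q=pickle.load(open("w1.pkl","rb"));p=pickle.load(open("w2.pkl","rb"))
def comp(pic,cond,box):
    im=pic["color"].astype(int); m=cond(im); k=np.zeros_like(m); k[box[1]:box[3],box[0]:box[2]]=1; m=(m&k).astype(np.uint8)
    n,l,st,c=cv2.connectedComponentsWithStats(m); i=1+st[1:,4].argmax(); print(st[i].tolist(),c[i].round(1)); return c[i]
dk=lambda im:im.max(2)<60
red=lambda im:(im[...,0]>150)&(im[...,1]<70)&(im[...,2]<70)
wh=lambda im:im.min(2)>215
for n,cond,b1,b2 in[("sleeve",dk,(324,120,345,195),(297,180,316,242)),("clip",red,(345,85,370,110),(325,135,345,165)),("pull",dk,(285,130,300,200),(250,180,265,260)),("ptr",wh,(410,88,426,112),(392,150,405,176))]:
    a=comp(q,cond,b1);b=comp(p,cond,b2); print(n,tri([(q,a),(p,b)]).round(4))
a=at_z(p,(268,145),.0725);b=at_z(p,(444,151),.0725);print("yaw",np.degrees(np.arctan2(*(b-a)[1::-1])),np.linalg.norm(b-a))
print(at_z(p,(398.5,160),.076),at_z(p,(335,151),.0745))
c=lambda pic,x0,y0,x1,y1:cv2.resize(pic["color"][y0:y1,x0:x1,::-1],None,fx=4,fy=4,interpolation=cv2.INTER_CUBIC)
cv2.imwrite("pics/crop2.png",c(p,248,130,448,280))
```

```text
[329, 139, 10, 37, 314] [334.  156.7]
[300, 192, 12, 38, 342] [305.3 210.3]
sleeve [ 0.5236 -0.0775  0.0572]
[354, 89, 9, 12, 100] [357.9  94.8]
[330, 145, 10, 13, 117] [334.6 151. ]
clip [ 0.5525 -0.0068  0.0722]
[290, 138, 10, 55, 336] [294.6 165. ]
[255, 193, 8, 57, 394] [258.4 220.8]
pull [ 0.4716 -0.0767  0.0983]
[414, 97, 8, 15, 82] [417.6 105.1]
[393, 160, 10, 15, 97] [397.9 168.5]
ptr [ 0.6211 -0.025   0.0743]
yaw -1.882615957908328 0.18766062461099764
[ 0.6202003  -0.01570281  0.076     ] [ 0.55244651 -0.00644593  0.0745    ]
```

View pics/crop2.png

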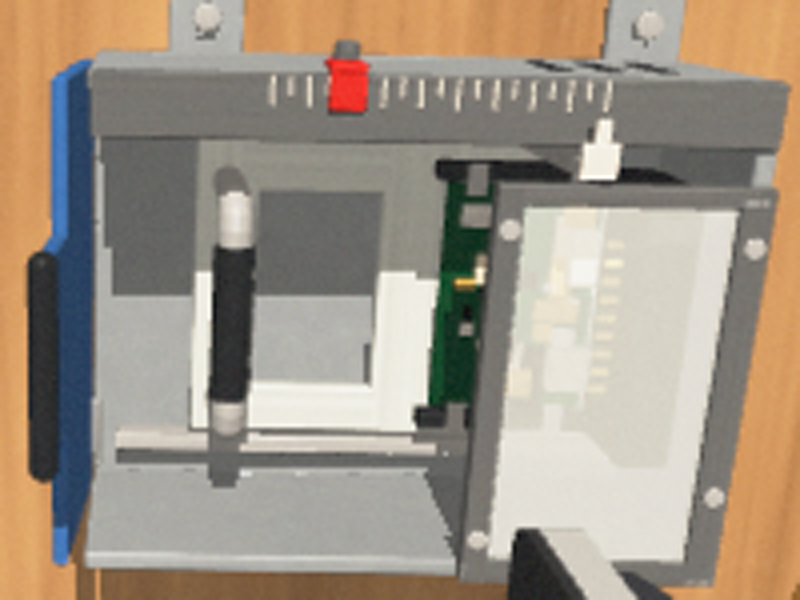

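Request:
{"api": "drive_tool", "payload": {
  "rows": [
    [0, 0, 1.6, 0, 0, 0, 0],
    [0, 0, 0, -0.016, 0, 0.02, 0],
    [0, 0, 0, -0.016, 0, 0.03, 0],
    [0, 0, 0, 0, 0, 0.03, 0],
    [0, 0, 0, 0, 0, 0.03, 0],
    [0, 0, 0, 0, 0, 0.03, 0],
    [0, 0, 0, 0, 0, 0, 0],
    [0, 0, 0, 0, 0, 0, 0]
  ],
  "force": 40
}}

```text
time: 4.95
tool_pos: [0.4962, -0.077, 0.1251]
tcp_rot: [-2.248, -2.19, 0.003]
wrist_force: [-0.1, 0.0, 0.5]
width: -0.004
grip_force: 0.0
```

Run:
```python
from h import *; import pickle
togo([.498,-.077,.091]); p=shot("wrist"); save(p,"w3.png")
hx=.4786
for th in np.radians([5,20,35,50,60,70,80,90]):
    print(np.degrees(th).round(),np.round([hx-.085*np.sin(th)+.004*np.cos(th)+.0145,.006+.085*np.cos(th)+.004*np.sin(th)],4))
```

```text
pos [ 0.4962 -0.077   0.1251] toolx 88.49 z [-0.004  0.001 -1.   ] F [-0.1  0.   0.5] w -0.004 grip 0.0 t 4.95
shift [0.     0.002  0.0341]
5.0 [0.4897 0.091 ]
20.0 [0.4678 0.0872]
35.0 [0.4476 0.0779]
50.0 [0.4306 0.0637]
60.0 [0.4215 0.052 ]
70.0 [0.4146 0.0388]
80.0 [0.4101 0.0247]
90.0 [0.4081 0.01  ]
```

View pics/w3.png

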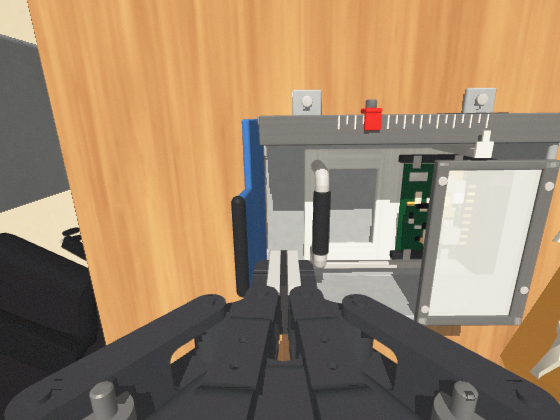

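Request:
{"api": "drive_tool", "payload": {
  "rows": [
    [0, 0, 0, 0, 0.004, 0.012, 0],
    [0, 0, 0, 0, 0, 0.022, 0],
    [0, 0, 0, 0, 0, 0, 0],
    [0, 0, 0, 0, -0.01, 0, 0],
    [0, 0, 0, 0, -0.01, 0.001, 0],
    [0, 0, 0, 0, -0.012, 0.003, 0],
    [0, 0, 0, 0, -0.011, 0.004, 0],
    [0, 0, 0, 0, 0, 0, 0]
  ]
}}

```text
time: 5.67
tool_pos: [0.4563, -0.0757, 0.0842]
tcp_rot: [-2.249, -2.192, 0.001]
wrist_force: [-1.1, 1.0, 0.6]
width: -0.001
grip_force: 0.0
```

Request:
{"api": "drive_tool", "payload": {
  "rows": [
    [0, 0, 0, 0, -0.009, 0.006, 0],
    [0, 0, 0, 0, -0.009, 0.007, 0],
    [0, 0, 0, 0, -0.008, 0.008, 0],
    [0, 0, 0, 0, -0.009, 0.011, 0],
    [0, 0, 0, 0, 0, 0, 0]
  ]
}}

```text
time: 6.08
tool_pos: [0.4193, -0.0742, 0.0492]
tcp_rot: [-2.246, -2.189, 0.006]
wrist_force: [-0.6, 0.4, -1.1]
width: -0.0
grip_force: 0.0
```

Run:
```python
from h import *
togo([.4146,-.075,.0388]); p=shot("wrist"); save(p,"w4.png")
```

```text
pos [ 0.4193 -0.0742  0.0492] toolx 88.53 z [-0.007  0.001 -1.   ] F [-0.6  0.4 -1.1] w -0.0 grip 0.0 t 6.08
shift [-0.0009 -0.0046  0.0104]
```

View pics/w4.png

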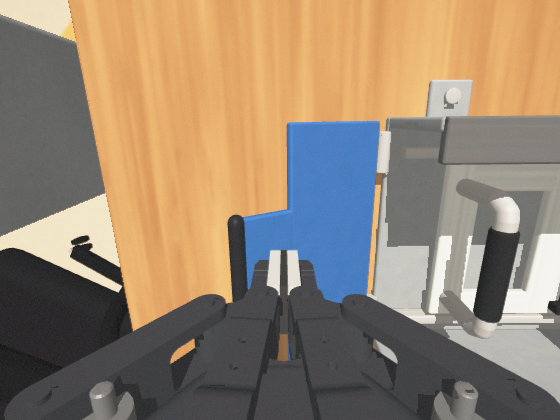

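Request:
{"api": "drive_tool", "payload": {
  "rows": [
    [0, 0, 0, 0, -0.005, 0.011, 0],
    [0, 0, 0, 0, -0.004, 0.013, 0],
    [0, 0, 0, 0, -0.002, 0.012, 0],
    [0, 0, 0, 0, 0, 0.003, 0],
    [0, 0, 0, 0, 0, 0.002, 0],
    [0, 0, 0, 0, 0, 0, 0],
    [0, 0, 0, 0, 0, 0, 0]
  ]
}}

```text
time: 6.72
tool_pos: [0.4135, -0.0748, 0.0116]
tcp_rot: [2.249, 2.193, 0.001]
wrist_force: [-0.2, -0.4, 0.2]
width: -0.0
grip_force: 0.0
```

Request:
{"api": "drive_tool", "payload": {
  "rows": [
    [0, 0, 0, 0, 0, 0.002, 0],
    [0, 0, 0, 0, 0, 0.002, 0],
    [0, 0, 0, 0, 0, 0, 0],
    [0, 0, 0, 0, 0, 0, 0]
  ]
}}

```text
time: 7.05
tool_pos: [0.414, -0.075, 0.0085]
tcp_rot: [2.249, 2.192, 0.001]
wrist_force: [-2.1, 1.8, 7.7]
width: 0.002
grip_force: 4.4
```

Request:
{"api": "drive_tool", "payload": {
  "rows": [
    [0, 0, 0, 0, 0, -0.02, 0],
    [0, 0, 0, 0, 0, -0.04, 0],
    [0, 0, 0, 0, 0, -0.04, 0.2],
    [0, 0, 0, 0, 0.035, -0.03, 0.53],
    [0, 0, 0, 0, 0.035, 0, 0.53],
    [0, 0, 0, 0, 0.035, 0, 0.53],
    [0, 0, 0, 0, 0, 0, 0.53],
    [0, 0, 0, 0, 0, 0, 0.53]
  ]
}}

```text
time: 7.72
tool_pos: [0.5159, -0.0774, 0.1344]
tcp_rot: [2.249, 2.193, 0.0]
wrist_force: [-0.2, 1.3, -0.0]
width: 0.533
grip_force: 0.0
```

Run:
```python
from h import *; import pickle
togo([.5236,-.0775,.10]); p=shot("wrist"); save(p,"w5.png"); pickle.dump(p,open("w5.pkl","wb"))
q=pickle.load(open("w2.pkl","rb"))
r=masks_of(p,"handle_grip")[0]; x0,y0,x1,y1=[int(v) for v in r["bbox"]]; print(r["score"],r["bbox"])
m=(p["color"].max(2)<60)&cv2.dilate(r["mask"].astype(np.uint8),np.ones((5,5))).astype(bool)
c=cen(m); print(c,m.sum(),tri([(p,c),(q,(305.3,210.3))]),at_z(p,c,.055))
yy,xx=np.nonzero(m); P=[at_z(p,(xx[yy<=np.percentile(yy,10)].mean(),np.percentile(yy,5)),.055),at_z(p,(xx[yy>=np.percentile(yy,90)].mean(),np.percentile(yy,95)),.055)]
d=P[0]-P[1]; print("bar dir deg",np.degrees(np.arctan2(d[1],d[0])),np.linalg.norm(d))
```

```text
pos [ 0.5159 -0.0774  0.1344] toolx 88.57 z [ 0. -0. -1.] F [-0.2  1.3 -0. ] w 0.533 grip 0.0 t 7.72
shift [0.0001 0.0077 0.0344]
0.77 [285.5, 154.8, 301.8, 262.4]
[292.99885452 218.90721649] 873 [ 0.52370342 -0.07797443  0.05563281] [ 0.5237414  -0.07822123  0.055     ]
bar dir deg 88.83899184141349 0.04138979480845431
```

View pics/w5.png

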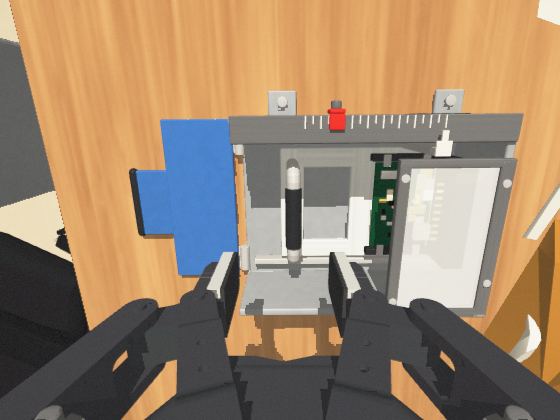

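Request:
{"api": "drive_tool", "payload": {
  "rows": [
    [0, 0, 0, -0.0005, 0.0078, 0.02, 0.53],
    [0, 0, 0, 0, 0, 0.03, 0.53],
    [0, 0, 0, 0, 0, 0.028, 0.53],
    [0, 0, 0, 0, 0, 0.02, 0.53],
    [0, 0, 0, 0, 0, 0, 0.53],
    [0, 0, 0, 0, 0, 0, 0.1],
    [0, 0, 0, 0, 0, 0, 0],
    [0, 0, 0, 0, 0, 0, 0]
  ],
  "force": 60
}}

```text
time: 8.48
tool_pos: [0.5234, -0.0783, 0.0383]
tcp_rot: [2.248, 2.191, 0.003]
wrist_force: [-3.5, 0.8, 2.0]
width: 0.123
grip_force: 60.0
```

Request:
{"api": "drive_tool", "payload": {
  "rows": [
    [0, 0, 0, 0, 0, 0, 0],
    [0, 0, 0, 0, 0, 0, 0]
  ]
}}

```text
time: 8.65
tool_pos: [0.5233, -0.0783, 0.0383]
tcp_rot: [2.248, 2.192, 0.002]
wrist_force: [-2.4, 0.3, 7.5]
width: 0.123
grip_force: 59.0
```

Run:
```python
from h import *; import pickle
togo([.5237,-.078,.036]); p=pickle.load(open("w5.pkl","rb"))
t=at_z(p,(446,130.5),.076);c=at_z(p,(337,119),.0745); print(t,c,t-c)
```

```text
pos [ 0.5233 -0.0783  0.0383] toolx 88.55 z [ 0.003 -0.001 -1.   ] F [-2.4  0.3  7.5] w 0.123 grip 59.0 t 8.65
shift [0.0003 0.0004 0.0023]
[ 0.62034228 -0.0152276   0.076     ] [ 0.55194023 -0.00648516  0.0745    ] [ 0.06840205 -0.00874245  0.0015    ]
```

Request:
{"api": "drive_tool", "payload": {
  "rows": [
    [0, 0, 0, 0, -0.004, -0.002, 0],
    [0, 0, 0, 0, -0.008, 0, 0],
    [0, 0, 0, 0, -0.01, 0, 0],
    [0, 0, 0, 0, -0.01, 0, 0],
    [0, 0, 0, 0, -0.01, 0, 0],
    [0, 0, 0, 0, -0.01, 0, 0],
    [0, 0, 0, 0, -0.008, 0, 0],
    [0, 0, 0, 0, 0, 0, 0]
  ]
}}

```text
time: 9.32
tool_pos: [0.463, -0.0773, 0.0384]
tcp_rot: [2.246, 2.19, 0.003]
wrist_force: [8.6, -2.4, -13.1]
width: 0.122
grip_force: 59.4
```

Run:
```python
from h import *; import pickle
togo([.5237-.068,-.0765,.038]); p=shot("wrist"); save(p,"w6.png"); pickle.dump(p,open("w6.pkl","wb"))
im=p["color"]
print(proj(p,[.552,-.0065,.0745]),proj(p,[.56,-.015,.076]))
c=proj(p,[.556,-.012,.0745]).astype(int); x0,y0=max(c[0]-100,0),max(c[1]-75,0); print(x0,y0)
cv2.imwrite("pics/crop6.png",cv2.resize(im[y0:y0+150,x0:x0+200,::-1],None,fx=4,fy=4,interpolation=cv2.INTER_CUBIC))
```

```text
pos [ 0.463  -0.0773  0.0384] toolx 88.55 z [ 0.005 -0.002 -1.   ] F [  8.6  -2.4 -13.1] w 0.122 grip 59.4 t 9.32
shift [ 0.0006 -0.0073  0.0004]
[548.24432929 116.86389684] [570.49383558 143.00264409]
456 58
```

View pics/crop6.png

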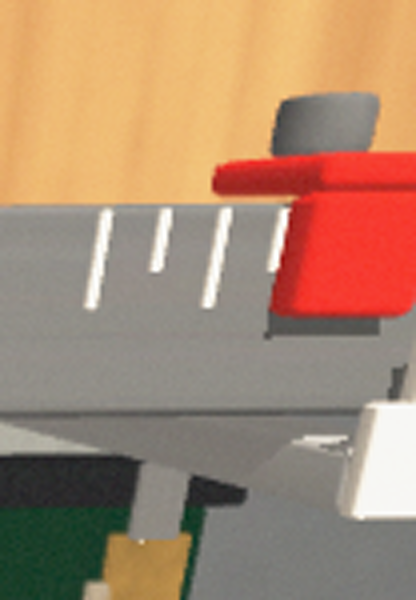

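Request:
{"api": "drive_tool", "payload": {
  "rows": [
    [0, 0, 0, 0, -0.004, 0.0013, 0],
    [0, 0, 0, 0, -0.0035, 0, 0],
    [0, 0, 0, 0, 0, 0, 0],
    [0, 0, 0, 0, 0, 0, 0]
  ]
}}

```text
time: 9.7
tool_pos: [0.4583, -0.0773, 0.0384]
tcp_rot: [2.244, 2.188, 0.007]
wrist_force: [8.2, -1.4, -7.3]
width: 0.12
grip_force: 60.1
```

Run:
```python
from h import *; import pickle
togo([.5235-.068,-.0765,.038]); p=shot("wrist"); pickle.dump(p,open("w7.pkl","wb")); t=shot("top"); sd=shot("side")
c=lambda q,x0,y0,w,h,f:cv2.resize(q["color"][y0:y0+h,x0:x0+w,::-1],(w*f,h*f),interpolation=cv2.INTER_CUBIC)
a=c(p,440,60,120,100,5)[:, :600]; b=c(t,250,160,80,90,4); d=c(sd,230,180,90,60,4)
can=np.zeros((600,800,3),np.uint8); 
can[:360,:432]=cv2.resize(a,(432,360)); can[:360,440:760]=b; can[360:600,:360]=d
cv2.imwrite("pics/c7.png",can)
```

```text
pos [ 0.4583 -0.0773  0.0384] toolx 88.54 z [ 0.008 -0.002 -1.   ] F [ 8.2 -1.4 -7.3] w 0.12 grip 60.1 t 9.7
shift [ 0.0007 -0.0028  0.0004]
```

View pics/c7.png

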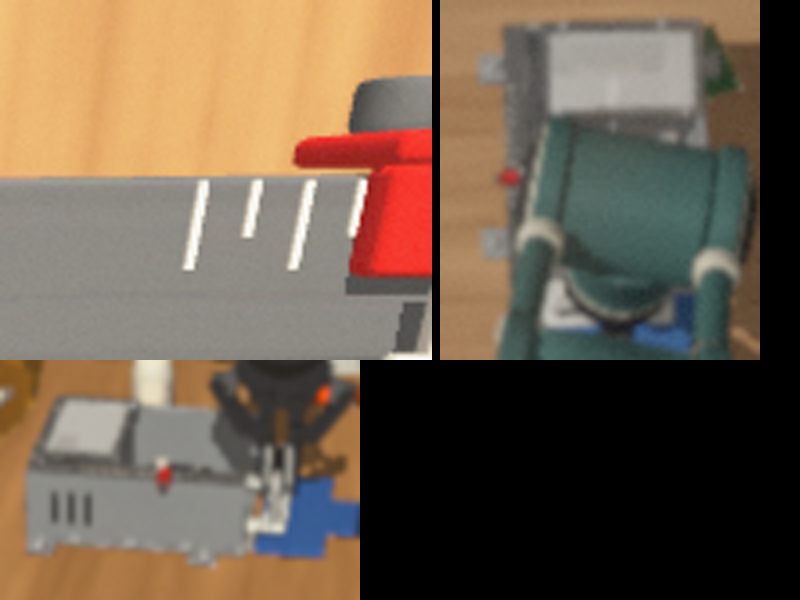

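Run:
```python
from h import *; import pickle
p6=pickle.load(open("w6.pkl","rb"));p=pickle.load(open("w7.pkl","rb"))
print("w6 block left",at_z(p6,(546,159),.074))
print("w7 clip L bottom",at_z(p,(537.8,136.4),.0725),"clip top L",at_z(p,(540.5,115),.0765))
print("w7 stem left",at_z(p,(554.4,150),.076),at_z(p,(551,150),.076))
print("pred clip px",proj(p,[.552,-.0065,.0745]))
im=p["color"]
for y in (144,148,152,156,158,160): print(y,im[y,544:560].mean(1).astype(int))
```

```text
w6 block left [ 0.55473216 -0.02039211  0.074     ]
w7 clip L bottom [ 0.54691443 -0.0128306   0.0725    ] clip top L [ 0.54307141 -0.00576559  0.0765    ]
w7 stem left [ 0.55058019 -0.01714732  0.076     ] [ 0.54943514 -0.01711521  0.076     ]
pred clip px [562.21149997 116.59283251]
144 [137 137 138 137 137 137 138 130  84  83  82  81  80  85 113 151]
148 [138 134 135 137 140 138 129  80  83  83  82  81  85 111 150 157]
152 [138 136 137 137 138 134  82  82  81  83  81  85 110 148 156 168]
156 [133 137 133 136 136 123  82  79  79  82  84 108 150 153 167 208]
158 [132 132 137 151 203 191 201 203 202 202 201 209 204 207 210 231]
160 [ 92  99 139 152 159 189 237 244 245 245 245 245 245 245 245 245]
```

Request:
{"api": "drive_tool", "payload": {
  "rows": [
    [0, 0, 0, 0, -0.0025, 0.0005, 0],
    [0, 0, 0, 0, -0.001, 0, 0],
    [0, 0, 0, 0, 0, 0, 0],
    [0, 0, 0, 0, 0, 0, 0],
    [0, 0, 0, 0, 0, 0, 0],
    [0, 0, 0, 0, 0, 0, 0]
  ]
}}

```text
time: 10.35
tool_pos: [0.4557, -0.0772, 0.0384]
tcp_rot: [2.243, 2.187, 0.009]
wrist_force: [7.3, -1.5, -6.0]
width: 0.118
grip_force: 60.2
```

Run:
```python
from h import *; import pickle
p7=pickle.load(open("w7.pkl","rb")); togo([.5235-.068,-.0765,.038]); p=shot("wrist"); sd=shot("side")
for n,q in(("w7",p7),("w8",p)):
    im=q["color"].mean(2)
    k=proj(q,[.552,-.0065,.0745]); print(n,k)
    for y in(150,155,160,164): print(y,im[y,538:560].astype(int))
c=lambda q,x0,y0,w,h,f:cv2.resize(q["color"][y0:y0+h,x0:x0+w,::-1],(w*f,h*f),interpolation=cv2.INTER_CUBIC)
can=np.zeros((600,800,3),np.uint8); can[:500,:300]=c(p,500,80,60,100,5); can[:480,310:790]=c(sd,245,185,60,60,8)
cv2.imwrite("pics/c8.png",can)
for nm,X in(("clip",[.552,-.0065,.0745]),("tip",[.552,-.0137,.076])): print(nm,(proj(sd,X)-[245,185])*8+[310,0])
```

```text
pos [ 0.4557 -0.0772  0.0384] toolx 88.54 z [ 0.01  -0.002 -1.   ] F [ 7.3 -1.5 -6. ] w 0.118 grip 60.2 t 10.35
shift [ 0.0007 -0.0002  0.0004]
w7 [562.21149997 116.59283251]
150 [137 137 139 136 138 138 137 137 135 138 136 137 131  84  80  83  85  83
  91 136 153 160]
155 [136 137 138 137 136 134 136 138 136 140 136 131  83  80  82  83  80  95
 149 150 162 193]
160 [ 93  93  92  90  91  93  92  99 139 152 159 189 237 244 245 245 245 245
 245 245 245 245]
164 [120 121 119 122 123 121 122 145 156 164 186 235 243 245 245 245 245 245
 245 245 245 245]
w8 [569.94196213 116.45980686]
150 [141 137 137 136 136 138 137 136 138 137 136 137 138 135 128  83  82  79
  98 150 153 164]
155 [139 138 138 137 137 137 138 138 135 137 138 137 136 128  81  83  87 105
 147 156 165 203]
160 [ 92  92  91  91  89  87  88  99 150 155 164 196 239 244 245 245 245 245
 245 245 245 246]
164 [123 121 118 120 122 122 125 148 150 166 196 237 244 245 245 245 245 245
 245 245 245 245]
clip [517.24090706 185.19127035]
tip [519.3532719  174.54767344]
```

View pics/c8.png

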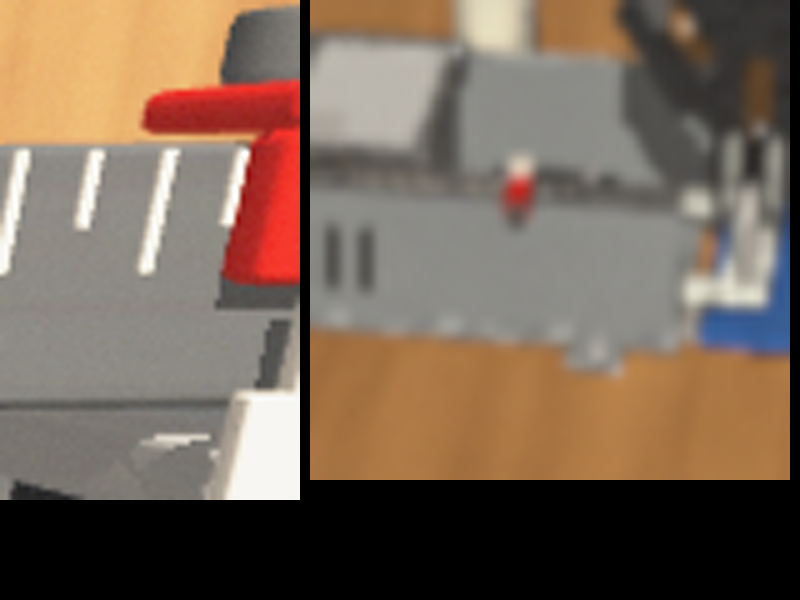

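Run:
```python
from h import *
togo([.4555,-.0765,.038]); print(workorder.finish_job())
```

```text
pos [ 0.4557 -0.0772  0.0384] toolx 88.54 z [ 0.01  -0.002 -1.   ] F [ 8.8 -1.8 -4.8] w 0.117 grip 60.2 t 10.45
shift [ 0.0007 -0.0002  0.0004]
the job is handed in; nothing more can be done
None
```

The flap is folded down flat, and the carriage is drawn out about 68 mm so the white pointer stands at the red clip. I handed the job in at about 10 s with the handle still gripped; no verdict came back.

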